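Mount the model house on the painting turntable

TASK

Pick up the wooden model house and mount it on the painting turntable: centre its base board on the spigot, turn it until all four pins of the head find their holes, and seat the board fully home, flat on the head. Work gently, never forcing the board down or round on the turntable, leave the model standing there by itself, and do not disturb the other things on the bench.

Things in the scene. Friction and masses are not known exactly. Their poses are not given: they have to be found in the camera images.
- model: Wooden model house, about 300 g, flat on the bench: square plywood base board 140 x 140 mm, 15 mm thick, a house at its middle. Through the board go a centre hole of 18 mm diameter, open into the hollow house, and four 12 mm pin holes at x = +-36, y = +-36 mm. Origin: centre of the board's underside; z up, x and y along the board's edges.
- walls (a point): Middle of the house on the board, 34 mm above the board's underside; axes as the model's. The house is 54 mm long (x) and 44 mm wide (y). Its plain side walls at y = +-22 mm, from 15 to 53 mm above the underside, are the place to grip; the ridge, along x, is 69 mm above the underside.
- stand: Painting turntable, screwed to the bench: grey cast foot (170 mm across, a dark clamp knob on its column) under a round steel head 124 mm across. Origin: centre of the foot on the bench, z up. Its yaw tells nothing of how the head and its pins are turned: that is not measured and differs each time, so see it or find it by feel. Any quarter turn of the model fits.
- seat (a point): Centre of the head's flat top, 60 mm above the bench, where the board must rest. Spigot here: 16 mm diameter, straight for 20 mm, tapering to a 6 mm tip at 28 mm. Around it four 9 mm pins at the corners of a 72 mm square, straight for 10 mm, tapering to a 3.6 mm tip at 14.5 mm. A brake holds the head (slips above 6 N m). Over 80 N of contact, down or round, is forcing.
- jar: A closed paint jar, 56 mm across and 70 mm tall, a bystander. Origin at the centre of its underside.
- chapel: A small bare wooden chapel with a tower, 50 x 40 mm, 91 mm tall, a bystander. Origin at the centre of its underside.
- brush: A brush lying on the bench, a bystander; it lies along its x.
- offcut: A wooden offcut 120 x 45 x 20 mm, a bystander. Origin at the centre of its underside.
There are look-alikes about, which are no part of the job. What is meant by the stand is not red, and is the larger of those in its own colour.

How it is judged:
By the outcome, as a careful person would: the job done as asked, in the order asked, and still so for the second after the job is handed in, with the robot touching nothing.
It also fails if it takes over 72 s, if anything falls off the work surface, if the arm or the gripper's body presses on something with over 40 N, if the wrist force passes 120 N, or if a joint passes its speed limit or range.

ROBOT

A 6-joint arm with a two-finger parallel gripper is mounted at the origin on the work surface. World frame = base frame: x ahead of the robot, y to its left, z up, the work surface at z = 0. Lengths are in m, angles in rad, forces in N, time in s.
With the tool pointing down it reaches from about 0.35 to 0.775 m from the base axis. Payload 5.5 kg.
Tool frame: the origin (TCP) lies at the very end of the fingers, on their centre line; the grasp point (between the pads) lies 19 mm behind it; y points along the fingers, z is the direction in which the jaws open and shut, and the axes are right-handed (so a half turn about y gives the same grasp; the last joint's range is limited). The gripper opens to 85 mm and grips with 20 to 120 N. Pads are 22 mm wide; open, the fingers measure 114 mm over their backs; the gripper's body (76 mm by 85 mm) begins 54 mm behind the grasp point. The pads swing forward as they close: fully open they stand 13 mm farther back than shut.
Start: joints at [1.096, 0.313, 0.046, 1.304, 0, 1.431], TCP at [0.189, 0.543, 0.231] pointing down, gripper open.
Joint ranges: [-2.76, 2.76], [-0.86, 1.69], [-1.03, 1.26], [-2.2, 2.34], [-1.47, 1.5], [-3.14, 3.14]. Speed limits (rad/s): [2.57, 2.57, 3.14, 3.14, 3.14, 3.14].

INTERFACE

Orientations are given as a unit quaternion [w, x, y, z].
In Python, from workcell import env gives the robot as it stands.
- The arm moves only by the shell command python3 -m inch 'ROWS' [OPENING] [FORCE]. ROWS is JSON, a list that holds one entry, the list of rows, each a list of 4 numbers: the shift along the tool's x, y, z in mm, then the turn about the tool's y in degrees. In form: [[[tx, ty, tz, spin], ...]]. A call has 1 to 10 rows; each row is the pose to reach, as a shift and turn from the pose commanded when the call began, along the tool's axes at that moment; what a row does not reach only later rows make up. A row lasts 1/10 s, in which the tool goes at most 50 mm and 8.59 degrees, less where a joint would pass 70% of its speed; a pose out of reach is approached as far as the arm can. A call with a gripper value outside its range is refused whole. OPENING is the finger opening in mm, from 0 to 85.4, set as the call begins (- or left out, the last holds). The fingers move at their own pace and stop on an object; FORCE is the grip in N (left out, the last holds). Time passes only in rows, so rows that repeat a pose let the fingers close. It gives the time, the measured TCP pose, the force and the opening at its end, in the units of the state.
- env.get_state(): the state, without advancing time (a new reading comes with each control period).
- env.read_camera(name): name is "scene" or "top" or "wrist"; returns the picture (400x640x3 uint8, blue, green, red); there is no depth.
- env.camera_model(name): a dict with "fx", "fy", "cx", "cy" (pixels), "distortion" ([k1, k2, p1, p2, k3] as OpenCV has them; the pictures are not rectified), "R" (3x3) and "t" (3): a world point X has camera coordinates R X + t; the wrist camera has in their place "mount" (4x4, takes a point from camera to tool coordinates, whose origin is the TCP and whose axes are the tool frame's). Camera axes: x right, y down, z forward; pixel columns grow to the right and rows downward; lengths in m; the calibration is good to about 2 mm. A picture is of the moment at which its call begins: read the wrist's pose just before it. camera_model takes no time and is no camera call.
- env.hand_in(): hands the job in, once; it reports no verdict.
The state is a dict: "clock": time; "joint_pos": joint angles; "qvel": joint speeds; "tau": joint torques, N m; "tcp_pos": TCP position; "orientation": TCP orientation; "wrist_force": force on the tool from outside, world axes, zero at the start; "ft_torque": the same for the moment, N m; "finger_gap": finger opening in m.
Only numpy, scipy, OpenCV 4.12 (cv2) and the standard library are available. Lean on these libraries where they do the work, as an engineer would, in place of code of your own. Each camera call takes 0.05 s, during which the arm holds its last target.

## Working session

There is one attempt and no reset: what is moved stays moved. The work goes in short steps, Python scripts to look and compute and a shell command to move; the robot and the scene stay as the last step left them, time stands still between calls to the robot, and variables do not carry over. Pictures are saved under pics/ and viewed, and the job is handed in when it is done.

```bash
mkdir -p pics; ls; python3 - <<'E'
from workcell import env
import cv2
print(env.get_state())
for n in("scene","top"):
    cv2.imwrite(f"pics/{n}0.png",env.read_camera(n)); print(n,env.camera_model(n))
print(env.camera_model("wrist"))
E
```

```text
pics
{'clock': 0.0, 'joint_pos': array([ 1.09638650e+00,  3.13999464e-01,  4.49525089e-02,  1.30362577e+00,
       -6.30994011e-06,  1.43120568e+00]), 'qvel': array([-1.27527842e-03,  2.60746752e-04,  1.81321007e-04,  5.30563235e-04,
       -1.19624141e-04, -8.09070652e-05]), 'tau': array([-2.13998130e-03, -4.80625141e+01,  2.98534155e+01,  1.92982651e-02,
        8.57048661e-06, -1.22546572e-05]), 'tcp_pos': array([0.18870286, 0.54258701, 0.23039861]), 'orientation': array([-0.69658785,  0.69785398, -0.1180226 ,  0.11762589]), 'wrist_force': array([-0.56794792, -0.2679735 , -0.25579848]), 'ft_torque': array([0.00933923, 0.00390473, 0.00755796]), 'finger_gap': 0.08551989761523286}
scene {'fx': 369.48500956938267, 'fy': 369.48500956938267, 'cx': 327.1486793530033, 'cy': 196.97450553624736, 'distortion': array([-3.23420756e-05,  0.00000000e+00,  0.00000000e+00,  0.00000000e+00,
        0.00000000e+00]), 'R': array([[ 0.63913145,  0.76878992, -0.02174973],
       [ 0.45106045, -0.39759342, -0.79903938],
       [-0.62294097,  0.50088076, -0.60088519]]), 't': array([-0.34400942, -0.204263
[... 250 characters left out ...]
8, -0.02982779],
       [-0.98608139, -0.00300036, -0.16623626],
       [ 0.16606738,  0.03075411, -0.98563472]]), 't': array([0.01345451, 0.51749986, 1.13595279])}
{'fx': 352.2513820876555, 'fy': 352.2513820876555, 'cx': 319.2662089477042, 'cy': 208.62890282488883, 'distortion': array([0.01641555, 0.        , 0.        , 0.        , 0.        ]), 'mount': array([[ 6.97153042e-04,  9.61725800e-01,  2.74012774e-01,
        -6.93884755e-02],
       [ 9.11064367e-04, -2.74013337e-01,  9.61725460e-01,
        -1.42820230e-01],
       [ 9.99999342e-01, -4.20826556e-04, -1.06722334e-03,
        -1.35310958e-03],
       [ 0.00000000e+00,  0.00000000e+00,  0.00000000e+00,
         1.00000000e+00]])}
```

View pics/scene0.png

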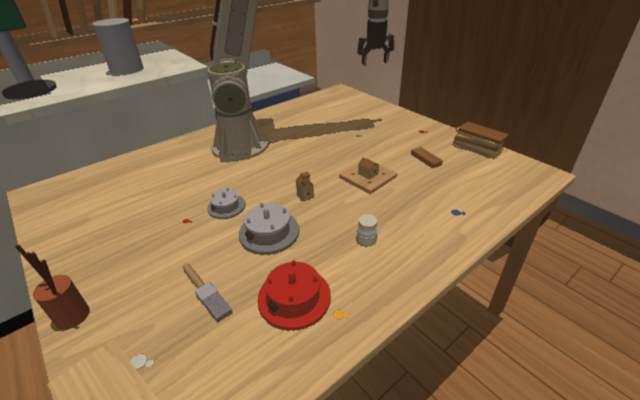

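View pics/top0.png

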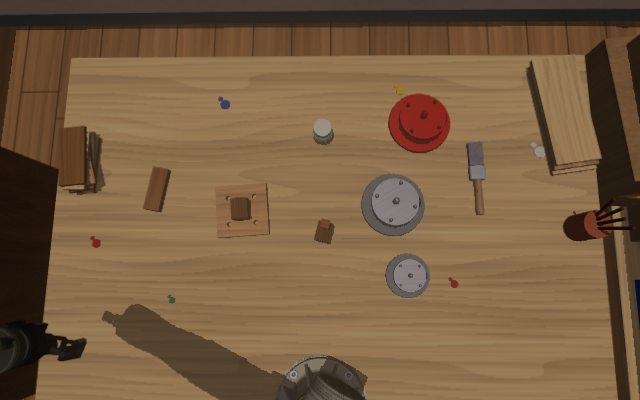

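Candidates for the stand in the top view are the red turntable (420,122), the large grey one (393,204) and the small grey one (408,275). The large grey one fits: it is not red, and it is the larger of the two greys. The model is the only house on a board (242,210). I'll confirm both in enlarged crops.

```bash
python3 - <<'E'
import cv2,numpy as np
im=cv2.imread("pics/top0.png")
a=cv2.resize(im[165:325,345:465],None,fx=3.5,fy=3.5,interpolation=cv2.INTER_CUBIC)
b=cv2.resize(im[170:250,205:280],None,fx=7,fy=7,interpolation=cv2.INTER_CUBIC)
cv2.imwrite("pics/c1.png",a[:560]);cv2.imwrite("pics/c2.png",b);print(a.shape,b.shape)
E
```

```text
(560, 420, 3) (560, 525, 3)
```

View pics/c1.png

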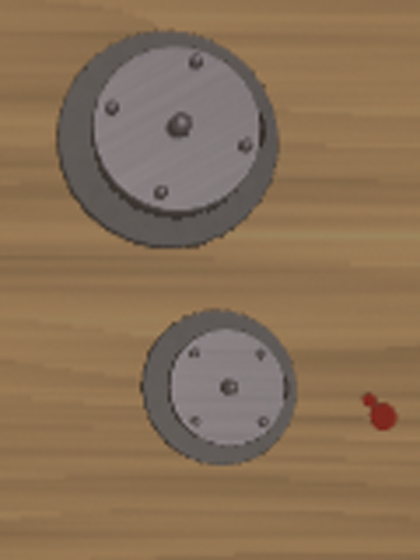

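View pics/c2.png

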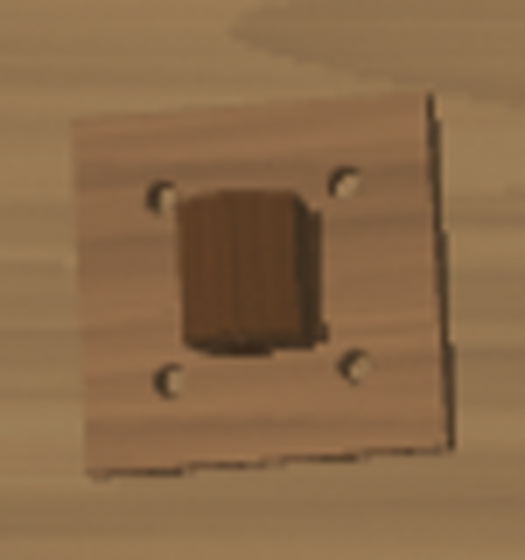

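```bash
cat > h.py <<'E'
import numpy as np,cv2
from scipy.spatial.transform import Rotation as Ro
from workcell import env
def Rq(q): return Ro.from_quat(np.r_[q[1:],q[0]]).as_matrix()
def cam(n,st=None):
    m=env.camera_model(n);K=np.array([[m['fx'],0,m['cx']],[0,m['fy'],m['cy']],[0,0,1]])
    if n=='wrist':
        st=st or env.get_state();M=np.array(m['mount']);T=np.eye(4);T[:3,:3]=Rq(st['orientation']);T[:3,3]=st['tcp_pos']
        W=np.linalg.inv(T@M);return K,m['distortion'],W[:3,:3],W[:3,3]
    return K,m['distortion'],m['R'],m['t']
def ray(c,px,z):
    K,d,R,t=c;p=cv2.undistortPoints(np.array(px,float).reshape(-1,1,2),K,d).reshape(-1,2)
    D=np.c_[p,np.ones(len(p))]@R;C=-R.T@t
    s=(z-C[2])/D[:,2];return C+D*np.array(s)[:,None]
def proj(c,X):
    K,d,R,t=c;return cv2.projectPoints(np.array(X,float),cv2.Rodrigues(R)[0],t,K,d)[0].reshape(-1,2)
def crop(px,f,o): return (np.array(px,float)+.5)/f-.5+np.array(o)
def toolshift(st,target):
    return Rq(st['orientation']).T@(np.array(target)-st['tcp_pos'])*1000
E
python3 - <<'E'
from h import *
c=cam('top')
P=ray(c,crop([(72,122),(430,93),(447,448),(88,473)],7,(205,170)),.015)
print(P,P.mean(0));e=[P[0]-P[3],P[1]-P[2]];print([np.degrees(np.arctan2(x[1],x[0])) for x in e],[np.linalg.norm(P[i]-P[i-1]) for i in range(4)])
H=ray(c,crop([(162,197),(344,182),(354,365),(169,380)],7,(205,170)),.012);print(H.mean(0),[np.linalg.norm(H[i]-H[i-1]) for i in range(4)])
S=ray(c,crop([(196,61),(245,145),(161,192),(112,107)],3.5,(345,165)),.068)
print(S,S.mean(0),np.degrees(np.arctan2(*(S[0]-S[1])[[1,0]])),[np.linalg.norm(S[i]-S[i-1]) for i in range(4)])
print(ray(c,crop([(179,124)],3.5,(345,165)),.078))
st=env.get_state();print(Rq(st['orientation']).round(3))
E
```

```text
[[0.55386298 0.29107344 0.015     ]
 [0.56571293 0.15049354 0.015     ]
 [0.4268419  0.140308   0.015     ]
 [0.4164328  0.27862785 0.015     ]] [0.49071265 0.21512571 0.015     ]
[np.float64(5.174555399764564), np.float64(4.194863010949356)] [np.float64(0.13799255479982972), np.float64(0.1410784579011985), np.float64(0.13924406243679882), np.float64(0.1387109570477157)]
[0.49183322 0.21642708 0.012     ] [np.float64(0.07205162461395459), np.float64(0.0715834646479042), np.float64(0.07206032563680269), np.float64(0.07203811607581191)]
[[ 0.55762017 -0.20740012  0.068     ]
 [ 0.49481422 -0.24167394  0.068     ]
 [ 0.45986144 -0.17960686  0.068     ]
 [ 0.52284228 -0.14485717  0.068     ]] [ 0.50878453 -0.19338452  0.068     ] 28.62172581077967 [np.float64(0.07156201583486006), np.float64(0.07154915843010026), np.float64(0.0712321466352693), np.float64(0.07193140316781543)]
[[ 0.50861857 -0.19228507  0.078     ]]
[[ 0.944 -0.001  0.329]
 [-0.329 -0.001  0.944]
 [-0.    -1.    -0.002]]
```

The crop shows the large grey turntable with its pins at crop (196,61), (245,145), (161,192), (112,107) and spigot (179,124). The model lies at about (0.491,0.216), yaw about 4.7°. Next I'll move above the model and check it with the wrist camera.

```bash
python3 - <<'E'
from h import *
print(toolshift(env.get_state(),[.4913,.2158,.19]))
E
```

```text
[ 393.18150987   40.74201859 -209.19597229]
```

```bash
python3 -m inch '[[[40,4,-21,-3],[80,8,-42,-6],[120,12,-63,-9],[160,16,-84,-12],[200,20,-105,-15],[240,24,-126,-18],[280,28,-147,-21],[320,32,-168,-24],[360,36,-188,-24],[393,41,-209,-24]]]' 85
python3 -m inch '[[[0,0,0,0],[0,0,0,0],[0,0,0,0],[0,0,0,0]]]'
python3 - <<'E'
from h import *
st=env.get_state();print(st['clock'],st['tcp_pos'],Rq(st['orientation']).round(3))
cv2.imwrite("pics/w1.png",env.read_camera('wrist'))
c=cam('wrist',st)
a=np.radians(4.7);R=np.array([[np.cos(a),-np.sin(a)],[np.sin(a),np.cos(a)]])
for z,l,n in((.015,[(-.07,-.07),(.07,-.07),(.07,.07),(-.07,.07),(-.036,-.036),(.036,-.036),(.036,.036),(-.036,.036)],'b'),(.069,[(-.027,0),(.027,0)],'ridge')):
    X=np.c_[np.array(l)@R.T+[.4913,.2158],np.full(len(l),z)];print(n,proj(c,X).round(1).tolist())
E
```

```text
clock: 1.1
tcp_pos: [0.4929, 0.2148, 0.1899]
orientation: [0.707, -0.706, -0.03, 0.029]
wrist_force: [-0.4, 0.9, -0.3]
finger_gap: 0.0852
clock: 1.5
tcp_pos: [0.4907, 0.2175, 0.1904]
orientation: [0.707, -0.706, -0.03, 0.03]
wrist_force: [-0.5, 0.4, 1.2]
finger_gap: 0.0849
1.5 [0.4906665  0.21754325 0.19042554] [[ 0.996 -0.    -0.086]
 [ 0.086  0.     0.996]
 [-0.    -1.     0.   ]]
b [[238.6, 108.5], [247.2, 257.5], [390.5, 258.0], [400.0, 109.0], [278.9, 148.2], [281.1, 224.6], [356.8, 224.8], [359.4, 148.5]]
ridge [[319.0, 168.2], [318.8, 235.5]]
```

View pics/w1.png

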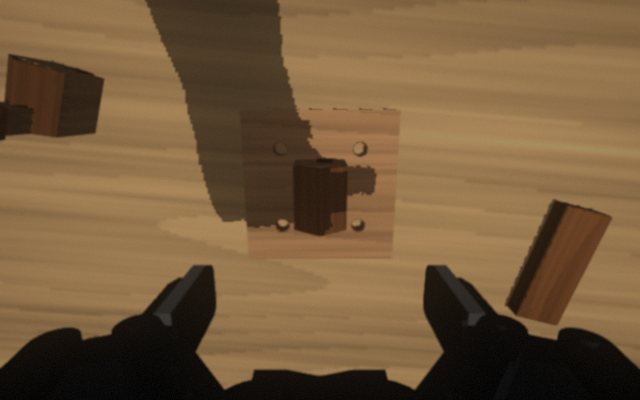

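The board corners in the wrist view, (241,110), (248,259), (392,258) and (400,110), match the prediction to about 1 px, so the model's pose is confirmed. Before gripping, I'll look at the stand with the empty wrist camera.

```bash
python3 -m inch '[[[-2,-4,-41,-3],[-4,-8,-82,-6],[-5,-12,-123,-9],[-7,-16,-164,-12],[-9,-20,-205,-15],[-10,-24,-246,-18],[-12,-28,-287,-21],[-14,-32,-328,-24],[-15,-36,-369,-24],[-17,-40,-410,-24]]]'
python3 -m inch '[[[0,0,0,0],[0,0,0,0],[0,0,0,0],[0,0,0,0],[0,0,0,0]]]'
python3 - <<'E'
from h import *
st=env.get_state();print(st['clock'],st['tcp_pos'],st['orientation'].tolist(),Rq(st['orientation']).round(3))
im=env.read_camera('wrist');cv2.imwrite("pics/w2.png",im)
c=cam('wrist',st);np.savez('w2.npz',K=c[0],d=c[1],R=c[2],t=c[3],p=st['tcp_pos'],q=st['orientation'])
p=proj(c,[(.5087,-.193,.06)])[0];print(p)
o=(p-[65,65]).astype(int);print(o);cv2.imwrite("pics/w2c.png",cv2.resize(im[max(o[1],0):o[1]+130,o[0]:o[0]+130],None,fx=4,fy=4,interpolation=cv2.INTER_CUBIC))
E
```

```text
clock: 2.55
tcp_pos: [0.5092, -0.194, 0.2309]
orientation: [-0.685, 0.685, 0.177, -0.176]
wrist_force: [0.2, -0.4, 0.3]
finger_gap: 0.0849
clock: 3.05
tcp_pos: [0.509, -0.192, 0.2304]
orientation: [0.685, -0.685, -0.177, 0.177]
wrist_force: [0.1, -0.2, -0.6]
finger_gap: 0.0849
3.05 [ 0.50903966 -0.19204586  0.23037392] [0.6847422879107445, -0.684627454449948, -0.17668798257373455, 0.1766199438743182] [[ 0.875  0.    -0.484]
 [ 0.484  0.     0.875]
 [ 0.    -1.     0.   ]]
[319.88565678 188.1733504 ]
[254 123]
```

View pics/w2.png

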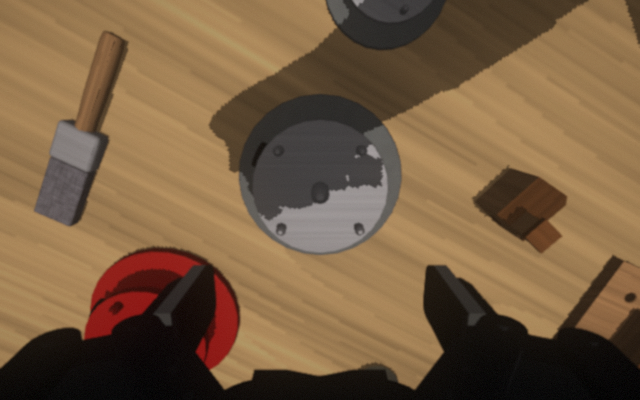

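View pics/w2c.png

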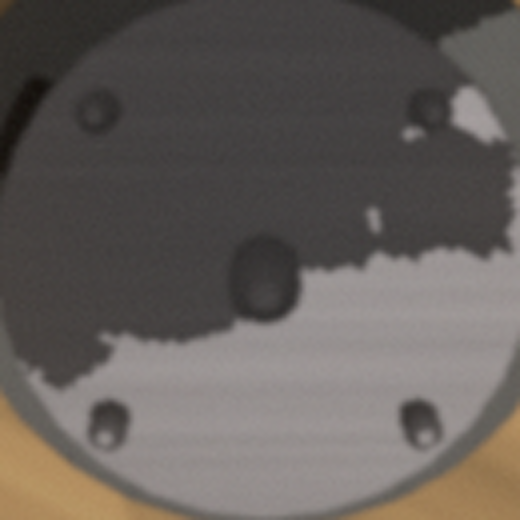

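The wrist view shows the head with the pins nearly square to the tool: crop (98,111), (431,109), (420,422), (108,424), spigot (265,279).

```bash
python3 - <<'E'
from h import *
f=np.load('w2.npz');c=(f['K'],f['d'],f['R'],f['t'])
S=ray(c,crop([(98,111),(431,109),(420,422),(108,424)],4,(254,123)),.067)
print(S,S.mean(0));
for i in range(4):
    e=S[i]-S[(i+1)%4];print(np.linalg.norm(e),np.degrees(np.arctan2(e[1],e[0]))%90)
print(ray(c,crop([(265,279)],4,(254,123)),.074))
R=Rq(f['q']);print('tool z ang',np.degrees(np.arctan2(R[1,2],R[0,2]))-90)
print(R.T@(S.mean(0)-f['p'])*1000)
st=env.get_state();print(toolshift(st,[.4913,.2158,.12]))
E
```

```text
[[ 0.4955788  -0.24141142  0.067     ]
 [ 0.46050748 -0.17877035  0.067     ]
 [ 0.52297425 -0.14450195  0.067     ]
 [ 0.55802355 -0.20694114  0.067     ]] [ 0.50927102 -0.19290621  0.067     ]
0.07179067564521756 29.24348758417583
0.07124900726248887 28.74855830628192
0.07160381103032637 29.30702603623736
0.07132704185236091 28.89924433730592
[[ 0.50926171 -0.19270765  0.074     ]]
tool z ang 28.934483615426203
[ -0.23561418 163.37377217  -0.8866539 ]
[181.78858783 110.42627398 365.7057187 ]
```

```bash
python3 -m inch '[[[18,4,36,3],[36,8,73,6],[54,12,109,9],[72,16,146,12],[91,20,183,15],[109,24,219,18],[127,28,256,21],[145,32,292,24],[163,50,329,24],[182,80,366,24]]]' 85
python3 -m inch '[[[0,20,0,0],[0,30,0,0],[0,30,0,0],[0,30,0,0],[0,30,0,0]]]'
python3 - <<'E'
from h import *
st=env.get_state();print(st['clock'],st['tcp_pos'],Rq(st['orientation']).round(3),toolshift(st,[.4913,.2158,.020]))
im=env.read_camera('wrist');cv2.imwrite("pics/w3.png",im)
E
```

```text
clock: 4.1
tcp_pos: [0.493, 0.2166, 0.1525]
orientation: [0.707, -0.706, -0.032, 0.028]
wrist_force: [1.0, 0.5, 0.3]
finger_gap: 0.085
clock: 4.6
tcp_pos: [0.4931, 0.2135, 0.1224]
orientation: [0.707, -0.706, -0.03, 0.028]
wrist_force: [0.1, 0.2, -0.2]
finger_gap: 0.0849
4.6 [0.49314774 0.21347371 0.12243782] [[ 0.997  0.002 -0.083]
 [ 0.083  0.001  0.997]
 [ 0.002 -1.     0.   ]] [ -1.88905022 102.43482853   2.42303026]
```

View pics/w3.png

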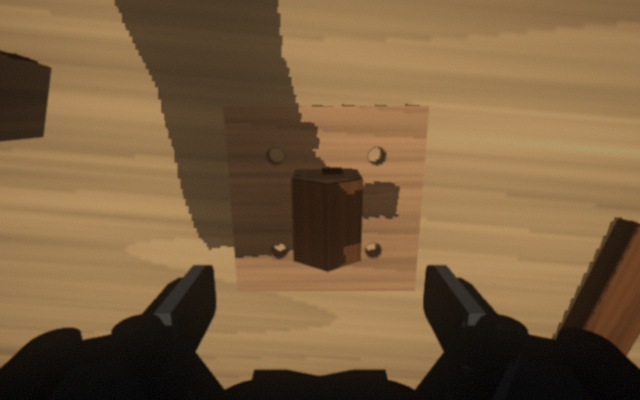

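```bash
python3 -m inch '[[[0,20,2,0],[-1,45,3,0],[-1,70,3,0],[-1,90,3,0],[-1,101,3,0],[-1,101,3,0],[-1,101,3,0]]]' 
python3 - <<'E'
from h import *
for i in range(3):
    st=env.get_state();print(st['clock'],st['tcp_pos'],st['wrist_force'])
    im=env.read_camera('wrist')
cv2.imwrite("pics/w4.png",im)
E
```

```text
clock: 5.35
tcp_pos: [0.4916, 0.2168, 0.0209]
orientation: [0.707, -0.706, -0.03, 0.029]
wrist_force: [0.1, 0.4, 0.2]
finger_gap: 0.0851
5.35 [0.49155015 0.21684377 0.02092754] [0.08851637 0.44370187 0.21802241]
5.4 [0.49188967 0.21700282 0.02127615] [-1.107351    0.53893851  0.795657  ]
5.45 [0.49201668 0.21709003 0.02139237] [-0.18237991 -0.235861   -0.47624886]
```

View pics/w4.png

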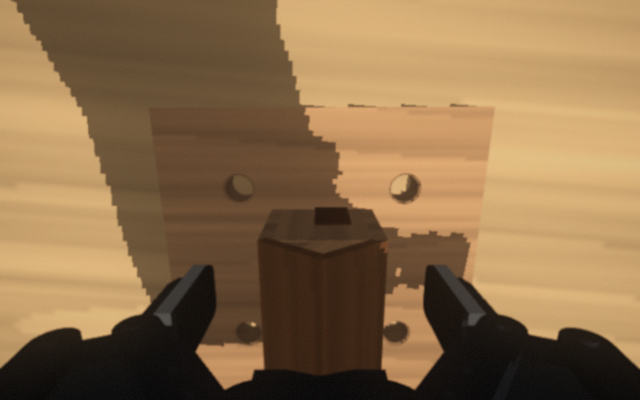

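The house is centred between the fingers, with walls at u 260–385 against finger tips at 215 and 425. Closing now.

```bash
python3 -m inch '[[[0,0,0,0],[0,0,0,0],[0,0,0,0],[0,0,0,0],[0,0,0,0],[0,0,0,0],[0,0,0,0],[0,0,0,0]]]' 38 50
python3 -m inch '[[[0,-8,0,0],[0,-20,0,0],[0,-40,0,0],[0,-70,0,0],[0,-100,0,0],[0,-130,0,0],[0,-150,0,0],[0,-160,0,0],[0,-160,0,0]]]'
python3 - <<'E'
from h import *
for i in range(2):
    st=env.get_state();print(st['clock'],st['tcp_pos'],st['wrist_force'],st['ft_torque'],st['finger_gap'])
    im=env.read_camera('wrist')
cv2.imwrite("pics/w5.png",im)
E
```

```text
clock: 6.3
tcp_pos: [0.4912, 0.2171, 0.0206]
orientation: [0.707, -0.706, -0.03, 0.029]
wrist_force: [0.9, 0.4, 5.6]
finger_gap: 0.0431
clock: 7.2
tcp_pos: [0.4915, 0.217, 0.1816]
orientation: [0.707, -0.706, -0.031, 0.029]
wrist_force: [0.9, 0.4, -3.6]
finger_gap: 0.0432
7.2 [0.49147585 0.21703656 0.1815851 ] [ 0.90660441  0.42606907 -3.55843718] [ 0.0375464  -0.01383728  0.02615512] 0.04323338075908958
7.25 [0.49077466 0.21682468 0.18013546] [-0.20759332 -0.14323214 -3.98865721] [-0.00332294  0.02151077  0.03193452] 0.043561319183045615
```

View pics/w5.png

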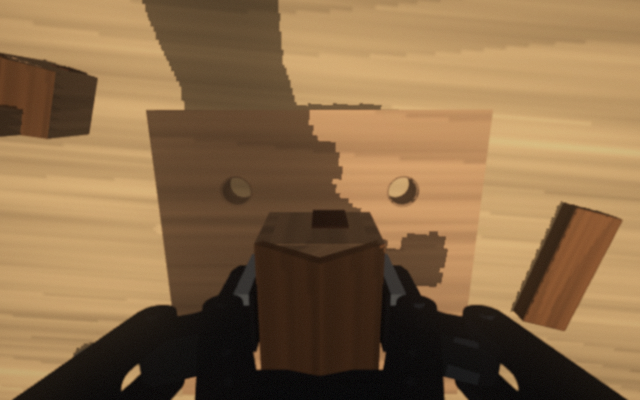

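The model is gripped (gap 43 mm) and lifted, with the board square in view. I'll measure the board's pose in the tool frame from a crop.

```bash
python3 - <<'E'
import cv2
im=cv2.imread("pics/w5.png")
cv2.imwrite("pics/w5c.png",cv2.resize(im[95:325,130:510],None,fx=2.1,fy=2.1,interpolation=cv2.INTER_CUBIC))
cv2.imwrite("pics/w5d.png",cv2.resize(im[165:215,215:425],None,fx=3.8,fy=3.8,interpolation=cv2.INTER_CUBIC))
E
```

```text
(no output)
```

View pics/w5c.png

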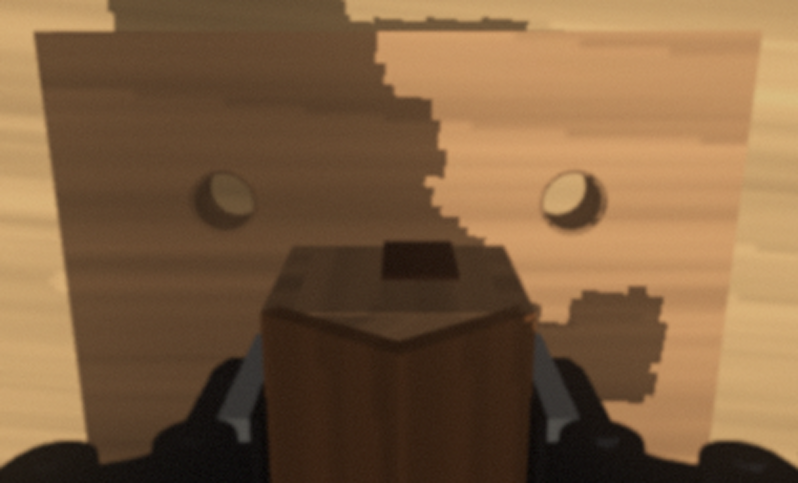

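View pics/w5d.png

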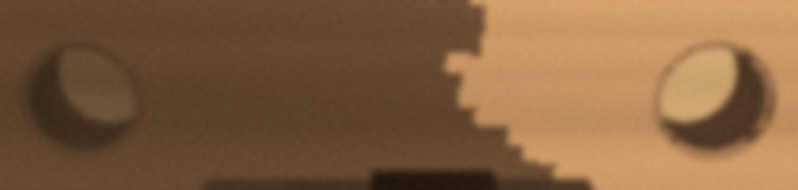

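```bash
cat > fit.py <<'E'
from h import *
from scipy.optimize import least_squares
m=env.camera_model('wrist');K=np.array([[m['fx'],0,m['cx']],[0,m['fy'],m['cy']],[0,0,1]])
W=np.linalg.inv(np.array(m['mount']));c=(K,m['distortion'],W[:3,:3],W[:3,3])
def fit(corn,holes,edges,pitch=False):
    # board frame: bx along tool x, bz along tool z ; top surface at ty=h
    def pts(p,l):
        x,z,yaw,h,pi=p;l=np.array(l,float)
        L=np.c_[l[:,0],np.zeros(len(l)),l[:,1]]
        return L@(Ro.from_euler('y',yaw)*Ro.from_euler('z',pi)).as_matrix().T+[x,h,z]
    def res(p):
        r=[proj(c,pts(p,[(.07,-.07),(.07,.07)]))-corn, proj(c,pts(p,[(.036,-.036),(.036,.036)]))-holes]
        out=list(np.concatenate(r).ravel())
        for s,e in zip((-1,1),edges):
            a,b=proj(c,pts(p,[(.07,.07*s),(-.02,.07*s)]));d=(b-a)/np.linalg.norm(b-a);v=e-a;out.append(d[0]*v[1]-d[1]*v[0])
        if not pitch: out.append(p[4]*1e4)
        return np.array(out)
    s=least_squares(res,[0,0,0,.005,0],x_scale=[.01,.01,.01,.01,.01]);return s.x,res(s.x)
E
python3 - <<'E'
from fit import *
co=crop([(35,32),(761,32)],2.1,(130,95));ho=crop([(82,96),(717,97)],3.8,(215,165));ed=crop([(87,440),(712,440)],2.1,(130,95))
for pi in(False,True):
    x,r=fit(co,ho,ed,pi);print('x,z,h mm',x[[0,1,3]]*1e3,'yaw,pitch deg',np.degrees(x[[2,4]]),r.round(1))
E
```

```text
x,z,h mm [-102.64112865   -1.22777534   20.01804578] yaw,pitch deg [ 0.00891014 -0.00063537] [ 25.   80.3 -24.2  80.2   2.7 -74.   -3.  -74.3 -14.2  14.8  -0.1]
x,z,h mm [-75.84242553  -1.25213387 100.23566755] yaw,pitch deg [-9.16816859e-03 -5.63164473e+01] [ 40.9  63.  -40.1  62.8  22.6 -56.9 -22.9 -57.2  27.9 -27.4]
```

```bash
sed -i 's/(\.07,-\.07),(\.07,\.07)/(-.07,-.07),(-.07,.07)/; s/(\.036,-\.036),(\.036,\.036)/(-.036,-.036),(-.036,.036)/; s/(\.07,\.07\*s),(-\.02/(-.07,.07*s),(.02/' fit.py
python3 - <<'E'
from fit import *
co=crop([(35,32),(761,32)],2.1,(130,95));ho=crop([(82,96),(717,97)],3.8,(215,165));ed=crop([(87,440),(712,440)],2.1,(130,95))
for pi in(False,True):
    x,r=fit(co,ho,ed,pi);print('x,z,h mm',x[[0,1,3]]*1e3,'yaw,pitch deg',np.degrees(x[[2,4]]),r.round(1))
# same-camera offset: stand centre in world via tool
st=env.get_state();print(toolshift(st,[.5092,-.1929,.19]))
E
```

```text
x,z,h mm [ 0.50348482 -1.2397911   5.81441461] yaw,pitch deg [-1.95091516e-02 -7.35656901e-05] [-0.  -0.8  0.7 -1.1  0.1  1.3 -0.4  0.9  0.7 -1.1 -0. ]
x,z,h mm [ 0.48197875 -1.23938402  5.32987545] yaw,pitch deg [-0.01956658 -0.82578435] [ 0.6 -0.8  0.1 -1.2  0.1  1.3 -0.4  0.9 -0.1 -0.4]
[ -15.44211167  -10.70870529 -409.73297494]
```

The board sits in the tool at (0.5, −1.2) mm with yaw 0. In the same camera the stand centre was at (−0.2, −0.9) at the look pose, so that pose needs only a correction under 1 mm. I'm carrying the model over, 72 mm above the spigot tip.

```bash
python3 -m inch '[[[0,0,-20,-1],[-2,0,-60,-4],[-4,0,-100,-6],[-6,0,-145,-8],[-8,0,-190,-11],[-10,0,-235,-14],[-12,0,-280,-17],[-14,0,-325,-20],[-15,0,-365,-22],[-16,0,-395,-24]]]'
python3 -m inch '[[[-1,0,-12,0],[-1,0,-16,0],[-1,20,-16,0],[-1,40,-16,0],[-1,55,-16,0],[-1,60,-16,0],[-1,60,-16,0],[-1,60,-16,0]]]'
python3 - <<'E'
from h import *
L=[]
for i in range(5):
    st=env.get_state();L.append(np.r_[st['tcp_pos'],st['wrist_force'],st['ft_torque']])
    im=env.read_camera(['scene','top','wrist','scene','scene'][i]);cv2.imwrite(f"pics/p{i}.png",im)
print(st['clock'],np.mean(L,0).round(4),np.degrees(np.arctan2(*Rq(st['orientation'])[[1,0],2]))-90)
im=cv2.imread('pics/p0.png');cv2.imwrite("pics/p0c.png",cv2.resize(im[150:260,210:330],None,fx=5,fy=5,interpolation=cv2.INTER_CUBIC))
im=cv2.imread('pics/p1.png');cv2.imwrite("pics/p1c.png",cv2.resize(im[150:260,340:450],None,fx=5,fy=5,interpolation=cv2.INTER_CUBIC))
E
```

```text
clock: 8.3
tcp_pos: [0.5069, -0.1803, 0.1781]
orientation: [0.686, -0.684, -0.175, 0.177]
wrist_force: [-0.3, 0.4, -2.2]
finger_gap: 0.0435
clock: 9.1
tcp_pos: [0.5152, -0.192, 0.1205]
orientation: [-0.685, 0.685, 0.176, -0.176]
wrist_force: [-1.1, -0.3, -2.5]
finger_gap: 0.0433
9.3 [ 5.1540e-01 -1.9250e-01  1.2090e-01 -8.1700e-02 -9.2900e-02 -2.9442e+00
 -9.3000e-03  1.0000e-04  4.8000e-03] 28.824898475829414
```

View pics/p0c.png

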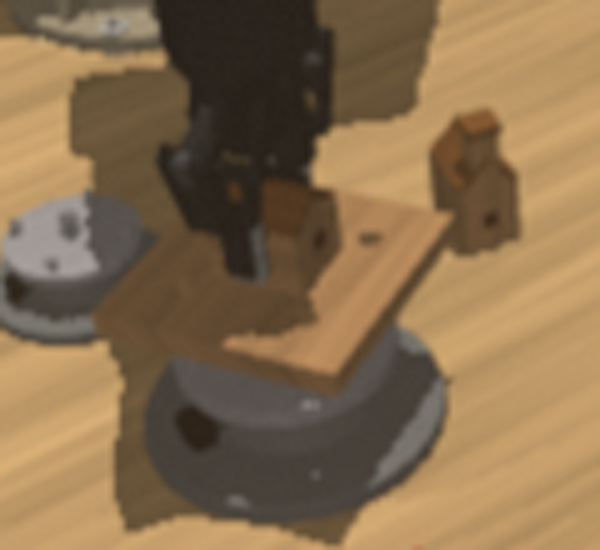

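View pics/p2.png

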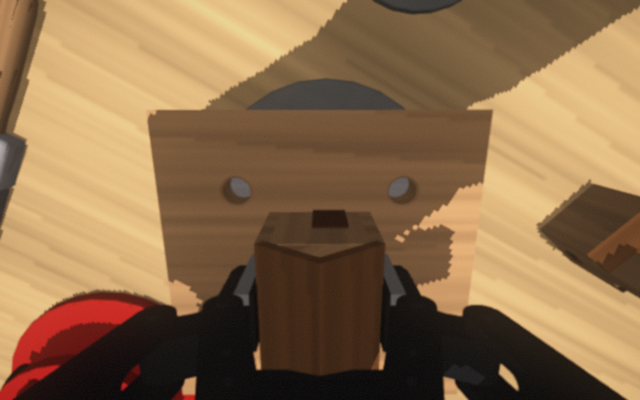

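I gave the last lateral shift in the already turned axes, so the tool is about 6 mm off. It is still clear above the spigot, so I'll correct that and look again.

```bash
python3 -m inch '[[[-4,0,1,0],[-6.5,0,2.5,0],[-6.5,0,2.5,0],[-6.5,0,2.5,0]]]'
python3 - <<'E'
from h import *
L=[]
for i in range(6):
    st=env.get_state();L.append(np.r_[st['tcp_pos'],st['wrist_force'],st['ft_torque']])
    im=env.read_camera('wrist')
cv2.imwrite("pics/q0.png",im)
L=np.array(L);print(st['clock'],L.mean(0).round(4),L.std(0).round(4)[:3])
print(toolshift(dict(tcp_pos=L.mean(0)[:3],orientation=st['orientation']),[.5092,-.1929,.06]))
cv2.imwrite("pics/q0c.png",cv2.resize(im[155:215,215:425],None,fx=3.8,fy=3.8,interpolation=cv2.INTER_CUBIC))
E
```

```text
clock: 9.75
tcp_pos: [0.5078, -0.1936, 0.1201]
orientation: [0.685, -0.685, -0.176, 0.176]
wrist_force: [0.1, 0.6, -3.6]
finger_gap: 0.0435
10.0 [ 0.508  -0.1936  0.1201 -0.2657  0.1467 -3.2541 -0.0139  0.0193  0.0046] [0.0001 0.     0.    ]
[ 1.41090022e+00  6.00515752e+01 -1.28592316e-02]
```

View pics/q0c.png

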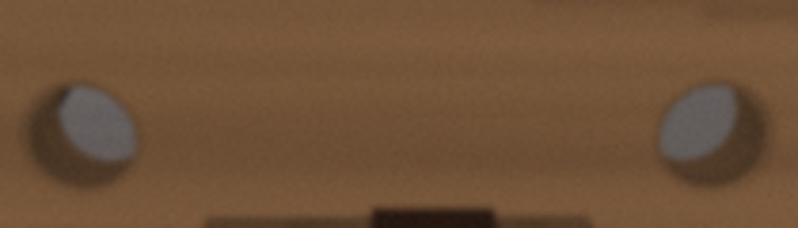

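```bash
python3 -m inch '[[[0.3,4,0.7,0],[0.3,8,0.7,0],[0.3,12,0.7,0],[0.3,16,0.7,0],[0.3,19,0.7,0],[0.3,21,0.7,0],[0.3,21,0.7,0]]]'
python3 - <<'E'
from h import *
L=[]
for i in range(4):
    st=env.get_state();L.append(np.r_[st['tcp_pos'],st['wrist_force'],st['ft_torque']])
    im=env.read_camera('wrist')
cv2.imwrite("pics/q1.png",im)
L=np.array(L);print(st['clock'],L.mean(0).round(4),L.std(0).round(4)[:3])
cv2.imwrite("pics/q1c.png",cv2.resize(im[155:215,215:425],None,fx=3.8,fy=3.8,interpolation=cv2.INTER_CUBIC))
E
```

```text
clock: 10.75
tcp_pos: [0.5083, -0.1924, 0.0988]
orientation: [0.685, -0.685, -0.176, 0.176]
wrist_force: [1.6, 1.9, -4.4]
finger_gap: 0.0432
10.9 [ 0.5082 -0.1924  0.0989  2.5483  1.6793 -4.9797  0.4553 -0.5833  0.0071] [0.     0.     0.0001]
```

View pics/q1c.png

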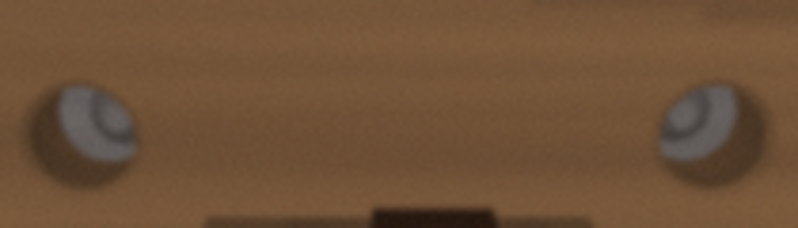

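Both front pins now show through their holes, symmetric at crop (113,118) and (684,116). A small lateral force suggests the spigot is touching the edge of the hole. I'll compute the offset.

```bash
python3 - <<'E'
from fit import *
px=crop([(113,118),(684,116)],3.8,(215,155));h=crop([(82,136),(713,135)],3.8,(215,155))
C=np.eye(3)
def r(px,ty):
    p=cv2.undistortPoints(px.reshape(-1,1,2),c[0],c[1]).reshape(-1,2);D=np.c_[p,np.ones(2)]@c[2];O=-c[2].T@c[3]
    return (O+D*((ty-O[1])/D[:,1])[:,None])*1e3
print('pin tips',r(px,.0244)); print('holes',r(h,.0056))
E
```

```text
pin tips [[-34.43918906  24.4        -37.30769248]
 [-34.66974861  24.4         35.42475005]]
holes [[-36.38961381   5.6        -36.83977778]
 [-36.47846336   5.6         34.76511408]]
```

The pins sit about 1.8 mm along tool +x of the holes, which agrees with the force direction. Correcting.

```bash
python3 -m inch '[[[0.8,0,0,0],[1.6,0,0,0],[1.6,0,0,0],[1.6,0,0,0]]]'
python3 - <<'E'
from h import *
L=[]
for i in range(3):
    st=env.get_state();L.append(np.r_[st['tcp_pos'],st['wrist_force'],st['ft_torque']])
    im=env.read_camera('wrist')
L=np.array(L);print(st['clock'],L.mean(0).round(4))
E
```

```text
clock: 11.35
tcp_pos: [0.5091, -0.1923, 0.0991]
orientation: [-0.685, 0.685, 0.176, -0.176]
wrist_force: [-0.4, 1.3, -3.1]
finger_gap: 0.0436
11.45 [ 0.5091 -0.1922  0.0991  0.0126  0.8204 -3.1377 -0.0297 -0.0127 -0.0242]
```

The contact force is gone, leaving only the weight. Lowering in small steps.

```bash
python3 -m inch '[[[0,1,0,0],[0,2,0,0],[0,3,0,0],[0,4,0,0],[0,5,0,0],[0,6,0,0],[0,6,0,0],[0,6,0,0]]]'
python3 - <<'E'
from h import *
st=env.get_state();print(st['wrist_force'],st['ft_torque'])
E
```

```text
clock: 12.3
tcp_pos: [0.5093, -0.192, 0.093]
orientation: [0.685, -0.685, -0.176, 0.176]
wrist_force: [-0.9, -0.4, -4.0]
finger_gap: 0.0433
[-0.88351337 -0.37581644 -3.98268526] [0.01675205 0.02029885 0.01410781]
```

```bash
python3 -m inch '[[[0,1,0,0],[0,2,0,0],[0,3,0,0],[0,4,0,0],[0,5,0,0],[0,5,0,0],[0,5,0,0]]]'
python3 - <<'E'
from h import *
st=env.get_state();print(st['wrist_force'],st['ft_torque'])
im=env.read_camera('wrist')
cv2.imwrite("pics/q2c.png",cv2.resize(im[155:215,215:425],None,fx=3.8,fy=3.8,interpolation=cv2.INTER_CUBIC))
E
```

```text
clock: 13.0
tcp_pos: [0.5093, -0.192, 0.088]
orientation: [0.685, -0.685, -0.176, 0.176]
wrist_force: [0.6, -0.8, -3.4]
finger_gap: 0.0437
[ 0.57603693 -0.78872242 -3.42172796] [ 0.05489567 -0.01164563  0.00990919]
```

View pics/q2c.png

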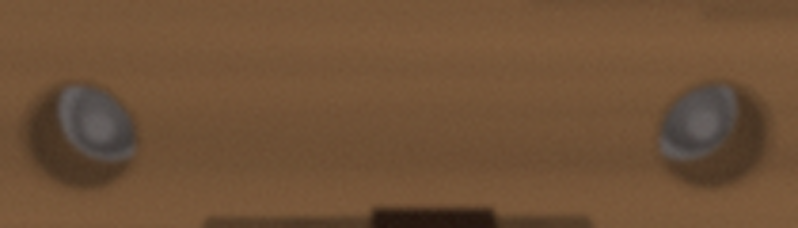

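Both pins have entered their holes, centred, and the readings show no contact. I'll go on down.

```bash
python3 -m inch '[[[0,0.7,0,0],[0,1.4,0,0],[0,2.1,0,0],[0,2.8,0,0],[0,3.5,0,0],[0,4.2,0,0],[0,5,0,0],[0,5,0,0],[0,5,0,0]]]'
python3 - <<'E'
from h import *
st=env.get_state();print(st['wrist_force'],st['ft_torque'])
E
```

```text
clock: 13.95
tcp_pos: [0.5092, -0.192, 0.083]
orientation: [0.685, -0.685, -0.176, 0.176]
wrist_force: [-0.1, -0.4, -2.7]
finger_gap: 0.0436
[-0.09107408 -0.37697144 -2.74188482] [ 0.0230674  -0.0166363  -0.01100555]
```

```bash
python3 -m inch '[[[0,0.4,0,0],[0,0.8,0,0],[0,1.2,0,0],[0,1.6,0,0],[0,1.6,0,0],[0,1.6,0,0]]]'
python3 -m inch '[[[0,0.3,0,0],[0,0.6,0,0],[0,0.6,0,0],[0,0.6,0,0]]]'
```

```text
clock: 14.55
tcp_pos: [0.5093, -0.192, 0.0814]
orientation: [0.685, -0.685, -0.176, 0.176]
wrist_force: [0.5, 0.4, -3.0]
finger_gap: 0.0435
clock: 14.95
tcp_pos: [0.5093, -0.192, 0.0808]
orientation: [0.685, -0.685, -0.176, 0.176]
wrist_force: [0.4, -0.5, -2.9]
finger_gap: 0.0431
```

```bash
python3 -m inch '[[[0,0.3,0,0],[0,0.5,0,0],[0,0.5,0,0],[0,0.5,0,0]]]'
python3 -m inch '[[[0,0.3,0,0],[0,0.5,0,0],[0,0.5,0,0],[0,0.5,0,0]]]'
```

```text
clock: 15.35
tcp_pos: [0.5093, -0.192, 0.0806]
orientation: [-0.685, 0.685, 0.176, -0.176]
wrist_force: [-1.5, 0.2, 0.5]
finger_gap: 0.0435
clock: 15.75
tcp_pos: [0.5093, -0.192, 0.0806]
orientation: [-0.685, 0.685, 0.176, -0.176]
wrist_force: [-2.0, 0.6, 6.1]
finger_gap: 0.0433
```

The board touched down at TCP z 0.0806, exactly the seat height plus the grip height, with 6 N on it. Releasing.

```bash
python3 -m inch '[[[0,0,0,0],[0,0,0,0],[0,0,0,0],[0,0,0,0],[0,0,0,0],[0,0,0,0],[0,0,0,0],[0,0,0,0]]]' 85
python3 -m inch '[[[0,-5,0,0],[0,-15,0,0],[0,-30,0,0],[0,-50,0,0],[0,-80,0,0],[0,-110,0,0],[0,-140,0,0],[0,-150,0,0],[0,-150,0,0],[0,-150,0,0]]]'
python3 - <<'E'
from h import *
st=env.get_state();print(st['wrist_force'],st['clock'],st['tcp_pos'])
im=env.read_camera('wrist');cv2.imwrite("pics/f0.png",im)
s=env.read_camera('scene');a=cv2.resize(s[150:260,210:330],None,fx=5,fy=5,interpolation=cv2.INTER_CUBIC);cv2.imwrite("pics/f1.png",a)
c=cam('wrist',st)
for z in(.075,):
  a=np.radians(29);R=np.array([[np.cos(a),-np.sin(a)],[np.sin(a),np.cos(a)]])
  for l in([(-.07,-.07),(.07,-.07),(.07,.07),(-.07,.07)],[(-.036,-.036),(.036,-.036),(.036,.036),(-.036,.036)]):
    X=np.c_[np.array(l)@R.T+[.5095,-.192],np.full(4,z)];print(proj(c,X).round(1).tolist(), proj(c,X+[0,0,.004]).round(1).tolist())
E
```

```text
clock: 16.55
tcp_pos: [0.5093, -0.192, 0.0798]
orientation: [0.685, -0.685, -0.176, 0.176]
wrist_force: [0.2, -0.2, 0.1]
finger_gap: 0.085
clock: 17.55
tcp_pos: [0.5089, -0.1918, 0.2291]
orientation: [0.685, -0.685, -0.176, 0.176]
wrist_force: [0.4, 1.0, -0.6]
finger_gap: 0.0851
[ 0.42463664  1.02885379 -0.56792899] 17.55 [ 0.50894848 -0.19180967  0.22908504]
[[233.4, 109.8], [244.1, 268.1], [396.5, 267.6], [406.3, 109.1]] [[232.2, 109.8], [243.2, 270.0], [397.5, 269.5], [407.5, 109.1]]
[[276.9, 151.9], [279.9, 233.0], [360.5, 232.7], [362.9, 151.6]] [[276.4, 152.5], [279.4, 234.6], [361.0, 234.3], [363.5, 152.2]]
```

View pics/f0.png

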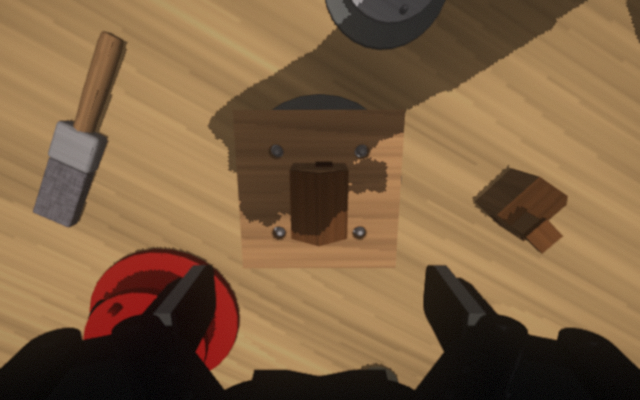

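View pics/f1.png

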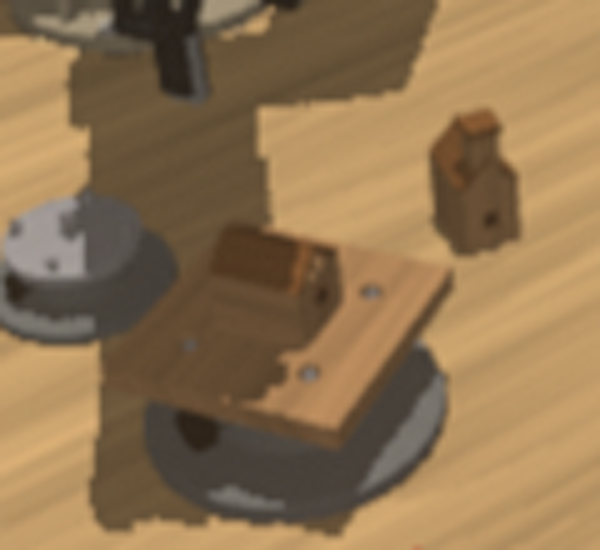

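The wrist view shows all four pins standing in their holes at (277,152), (362,152), (360,233) and (279,233). The board corners (234,110), (244,268), (396,267), (405,110) match the prediction for a board lying flat at full seat height. The brush and chapel are where they were. Handing in.

```bash
python3 -c "
from workcell import env
print(env.hand_in())"
```

```text
the job is handed in; nothing more can be done
None
```

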